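Restock the urinalysis station

ROBOT

A 6-joint arm with a two-finger parallel gripper is mounted at the origin on the work surface. World frame = base frame: x ahead of the robot, y to its left, z up, the work surface at z = 0. Lengths are in m, angles in rad, forces in N, time in s.
With the tool pointing down it reaches from about 0.35 to 0.775 m from the base axis. Payload 5.5 kg.
Tool frame: the origin (TCP) lies on the centre line of the jaws, within the pads' length; the fingertips stand 11 mm ahead of it and the grasp point (between the pads) lies 8 mm behind it (env.nose_length is the distance from the TCP to the fingertips, in m); x points along the fingers, z is the direction in which the jaws open and shut, and the axes are right-handed (so a half turn about x gives the same grasp; the last joint's range is limited). The gripper opens to 85 mm and grips with 20 to 120 N. Pads are 22 mm wide; open, the fingers measure 114 mm over their backs; the gripper's body (76 mm by 85 mm) begins 54 mm behind the grasp point. The pads swing forward as they close: fully open they stand 13 mm farther back than shut.
Start: joints at [-1.453, 0.313, 0.046, 1.304, 0, 1.431], TCP at [0.147, -0.556, 0.242] pointing down, gripper open.
Joint ranges: [-2.76, 2.76], [-0.86, 1.69], [-1.03, 1.26], [-2.2, 2.34], [-1.47, 1.5], [-3.14, 3.14]. Speed limits (rad/s): [2.57, 2.57, 3.14, 3.14, 3.14, 3.14].

INTERFACE

Orientations are given as a unit quaternion [w, x, y, z].
In Python, from workcell import env gives the robot as it stands. The module is installed in compiled form; this text tells all that it offers.
- The arm moves only by the tool step_arm, never from a script. Its argument "moves" is a list that holds one entry, the list of rows, each a list of 7 numbers: the turn, a rotation vector about the tool's x, y, z in rad, then the shift along the tool's x, y, z in m, then the opening, from 0 (shut) to 1 (fully open). In form: [[[rx, ry, rz, tx, ty, tz, grip], ...]]. A call has 1 to 12 rows; each row is the pose to reach, as a shift and turn from the pose measured when the call began, along the tool's axes at that moment; what a row does not reach only later rows make up. A row lasts 1/10 s, in which the tool goes at most 50 mm and 8.59 degrees, less where a joint would pass 70% of its speed; a pose out of reach is approached as far as the arm can. A call with a gripper value outside its range is refused whole. The fingers move at their own pace and stop on an object; "force" is the grip in N (left out, the last holds). Time passes only in rows, so rows that repeat a pose let the fingers close. It gives the time, the measured TCP pose, the force and the opening at its end, in the units of the state.
- env.get_state(): the state, without advancing time (a new reading comes with each control period).
- env.read_camera(name): name is "side" or "top"; returns (picture, depth): 420x560x3 uint8, red, green, blue; 420x560 float32, m along the optical axis (not along the pixel's ray), 0 where there is no reading.
- env.get_calibration(name): a dict with "mtx" (3x3 intrinsics, pixels), "camera_from_world" (4x4, takes a point from world to camera coordinates). Camera axes: x right, y down, z forward; pixel columns grow to the right and rows downward; lengths in m; the calibration is good to about 2 mm. A picture is of the moment at which its call begins. get_calibration takes no time and is no camera call.
- env.hand_in(): hands the job in, once; it reports no verdict.
Trained networks look in the newest picture that a camera, given by its name, has taken for a name from the list of things; names that differ only in an ending like _2 or _b are one class to them, and where a whole thing is asked for, a point or a joint stands for the part that bears it (a point fixed in the world has none). Each returns a list of dicts, best first, with "confidence" (0 to 1); they miss things now and then, are a little off and sometimes report something else, mostly with a low value. They report only what shows in the picture. A call takes as long as a camera call. They do not tell look-alikes from the thing itself.
- env.boxes_of(camera, thing): "uv" ([column, row] in pixels, amid what is visible of it).
- env.silhouettes(camera, thing): "mask" (420x560 bool, what is visible of it) and "uv" ([column, row] in pixels, amid what is visible of it).
The state is a dict: "clock": time; "joint_pos": joint angles; "qvel": joint speeds; "tau": joint torques, N m; "tcp_pos": TCP position; "orientation": TCP orientation; "wrist_force": force on the tool from outside, world axes, zero at the start; "ft_torque": the same for the moment, N m; "finger_gap": finger opening in m.
Only numpy, scipy, OpenCV 4.12 (cv2) and the standard library are available. Lean on these libraries where they do the work, as an engineer would, in place of code of your own. Each camera call takes 0.05 s, during which the arm holds its last target.

TASK

Restock the station: stand the two round canisters and the square bottle each inside the tray of its own shape and size, and stack the two cartons on the sloping rack, the larger one underneath and the smaller on top, both lying flat, lengthwise up the slope, midway across the rack and with an end right up against the backstop. Keep the canisters and the bottle upright all the time, and leave the test-tube rack where it stands.

Things in the scene. Friction and masses are not known exactly. Their poses are not given: they have to be found in the camera images.
- wide_canister: The wide test-strip canister: white upright cylinder with a black cap, 56 mm diameter, 90 mm tall, about 0.14 kg. Loose, standing on the bench. Origin: centre of its underside, z up its axis.
- slim_canister: The slim test-strip canister: white upright cylinder with a black cap, 36 mm diameter, 90 mm tall, about 0.07 kg. Loose, standing on the bench. Origin: centre of its underside, z up its axis.
- square_bottle: Square white reagent bottle: body 48 x 48 mm and 78 mm tall, on it a black round cap 32 mm in diameter whose top is 98 mm above the underside; about 0.2 kg. Loose, standing on the bench. Origin: centre of its underside, z up, x and y square to its flat sides.
- large_carton: The larger white carton, lying flat on the bench: 100 mm (its x) by 60 mm (its y) by 40 mm high, about 0.18 kg. Loose. Origin: centre of its underside, z up.
- small_carton: The smaller white carton, lying flat on the bench: 76 mm (its x) by 48 mm (its y) by 34 mm high, about 0.10 kg. Loose. Origin: centre of its underside, z up.
- wide_tray: White round tray for the wide canister, fixed to the bench: inside diameter 74 mm, outside 82 mm, floor 4 mm above the bench, rim 12 mm above the bench. Origin: centre of its underside, on the bench.
- slim_tray: White round tray for the slim canister, fixed to the bench: inside diameter 54 mm, outside 62 mm, floor 4 mm above the bench, rim 12 mm above the bench. Origin: centre of its underside, on the bench.
- square_tray: White square tray for the square bottle, fixed to the bench: inside 64 x 64 mm, outside 72 x 72 mm, floor 4 mm above the bench, rim 12 mm above the bench. Origin: centre of its underside, on the bench; x and y along its sides.
- rack_corner (a point): Fixed bare-metal carton rack, no sides: plate 100 mm wide, 120 long, sloping down 15 deg to the robot's side, where a backstop 70 mm high, 100 wide, 6 thick stands square to it. Point: corner of plate top and backstop's inner face, mid-width, 24 mm above the bench. x runs up the slope away from the backstop, y across, z square to the plate, up the backstop.
- tube_rack: Bystander: white test-tube rack with capped glass tubes, 150 mm (x) by 60 mm (y), 98 mm tall, standing loose at the left end of the bench. To be left alone. Origin: centre of its underside.
Things that resemble listed ones, but are neither listed nor needed, are in the scene too. Leave any blue or yellow look-alike of the large_carton alone.

How it is judged:
By the outcome, as a careful person would: the job done as asked, in the order asked, and still so for the second after the job is handed in, with the robot touching nothing.
It also fails if it takes over 131 s, if anything falls off the work surface, if the arm or the gripper's body presses on something with over 40 N, if the wrist force passes 120 N, or if a joint passes its speed limit or range.

## Working session

There is one attempt and no reset: what is moved stays moved. The work goes in short steps, Python scripts to look and compute and a tool call to move; the robot and the scene stay as the last step left them, time stands still between calls to the robot, and variables do not carry over. Pictures are saved under pics/ and viewed, and the job is handed in when it is done.

Besides the shell and the picture viewer there is one more tool, called after "Call:" as name([rows], argument=value, ...), one row to a line, values as JSON. step_arm: Moves the arm, as the interface text tells. Its arguments: {"type":"object","properties":{"moves":{"type":"array","items":{"type":"array","items":{"type":"array","items":{"type":"number"}}}},"force":{"type":"number"}},"required":["moves"]}

```bash
mkdir -p pics; ls
python3 - <<'E'
from workcell import env
import cv2,numpy as np
for n in ["side","top"]:
    p,d=env.read_camera(n); cv2.imwrite(f"pics/{n}0.png",p[:,:,::-1]); np.save(f"{n}d.npy",d); np.save(f"{n}p.npy",p)
    c=env.get_calibration(n); print(n,c["mtx"].round(1).tolist(),c["camera_from_world"].round(4).tolist())
print(env.get_state(), env.nose_length)
E
```

```text
pics
side [[497.7, 0.0, 280.8], [0.0, 497.7, 205.0], [0.0, 0.0, 1.0]] [[-0.8269, -0.562, 0.0207, 0.4054], [-0.3017, 0.4122, -0.8597, 0.1496], [0.4746, -0.7171, -0.5104, 0.989], [0.0, 0.0, 0.0, 1.0]]
top [[513.5, 0.0, 282.5], [0.0, 513.5, 203.0], [0.0, 0.0, 1.0]] [[-0.0069, -1.0, 0.0065, 0.0791], [-0.9947, 0.0062, -0.1029, 0.4923], [0.1028, -0.0071, -0.9947, 1.1461], [0.0, 0.0, 0.0, 1.0]]
{'clock': 0.1, 'joint_pos': array([-1.45262895e+00,  3.13935741e-01,  4.50927853e-02,  1.30359941e+00,
       -1.28764400e-05,  1.43122140e+00]), 'qvel': array([-0.00181388, -0.00149139,  0.00182375, -0.00016088,  0.00267996,
       -0.0009776 ]), 'tau': array([ 2.66596384e-03, -4.81728351e+01,  2.99242777e+01,  1.27497749e-02,
       -1.08318684e-04,  8.30312160e-06]), 'tcp_pos': array([ 0.14651533, -0.55556776,  0.24149217]), 'orientation': array([ 0.55970065,  0.43200899,  0.56052132, -0.43118357]), 'wrist_force': array([ 0.58987774, -0.87563568,  0.09033961]), 'ft_torque': array([ 0.01699127,  0.01132943, -0.02277046]), 'finger_gap': 0.08540386521618806} 0.011
```

View pics/top0.png

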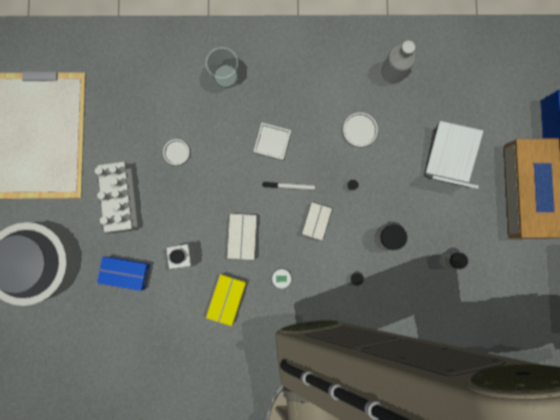

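View pics/side0.png

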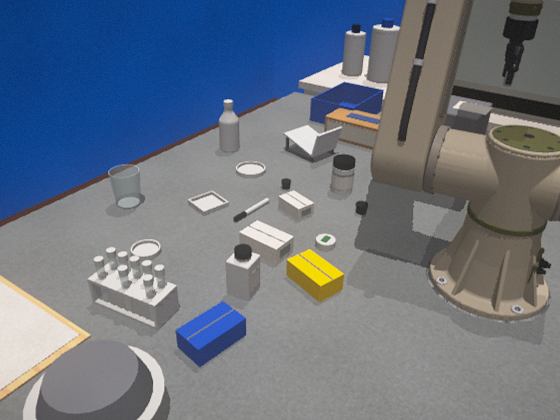

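```bash
cat > h.py <<'E'
from workcell import env
import numpy as np, cv2
def pts(cam,d,mask):
    c=env.get_calibration(cam);K=c["mtx"];T=np.linalg.inv(c["camera_from_world"])
    v,u=np.nonzero(mask&(d>0)); z=d[v,u]
    P=np.stack([(u-K[0,2])/K[0,0]*z,(v-K[1,2])/K[1,1]*z,z],1)
    return P@T[:3,:3].T+T[:3,3]
def proj(cam,p):
    c=env.get_calibration(cam);T=c["camera_from_world"]
    q=T[:3,:3]@np.asarray(p)+T[:3,3]; q=c["mtx"]@q; return q[:2]/q[2]
E
python3 - <<'E'
from h import *
import pickle
out={}
for cam in ["top","side"]:
    p,d=env.read_camera(cam)
    for n in ["wide_canister","slim_canister","square_bottle","large_carton","small_carton","wide_tray","slim_tray","square_tray","rack_corner","tube_rack"]:
        try: r=env.silhouettes(cam,n)
        except Exception as e: print(cam,n,e); continue
        out[cam,n]=r
        for x in r[:4]:
            P=pts(cam,d,x["mask"])
            if len(P)==0: print(cam,n,x["uv"],"noDepth");continue
            print(cam,n,round(x["confidence"],2),np.round(x["uv"]),len(P),"med",np.median(P,0).round(3),"lo",np.percentile(P,2,0).round(3),"hi",np.percentile(P,98,0).round(3))
    out[cam]=(p,d)
pickle.dump(out,open("o.pkl","wb"))
E
```

```text
top wide_canister 0.96 [391. 236.] 729 med [ 0.412 -0.155  0.089] lo [ 0.387 -0.187  0.   ] hi [ 0.439 -0.134  0.094]
top slim_canister 0.64 [452. 259.] 354 med [ 0.362 -0.29   0.087] lo [ 0.347 -0.313  0.011] hi [ 0.377 -0.283  0.095]
top square_bottle 0.59 [179. 256.] 629 med [0.376 0.295 0.079] lo [0.351 0.276 0.001] hi [0.4   0.34  0.101]
top large_carton 0.86 [242. 235.] 1215 med [0.418 0.167 0.04 ] lo [0.371 0.138 0.032] hi [0.465 0.196 0.045]
top large_carton 0.79 [125. 273.] 1388 med [0.338 0.429 0.04 ] lo [0.304 0.382 0.002] hi [0.371 0.481 0.045]
top large_carton 0.7 [225. 298.] 1326 med [0.279 0.202 0.04 ] lo [0.229 0.165 0.002] hi [0.327 0.239 0.045]
top small_carton 0.64 [315. 219.] 716 med [0.453 0.    0.034] lo [ 0.415 -0.029  0.028] hi [0.489 0.028 0.038]
top small_carton 0.57 [178. 257.] 627 med [0.376 0.294 0.079] lo [0.351 0.276 0.002] hi [0.4   0.326 0.101]
top wide_tray 0.64 [450. 149.] 2699 med [ 0.606 -0.312  0.04 ] lo [ 0.53  -0.368  0.004] hi [ 0.667 -0.258  0.091]
top wide_tray 0.61 [360. 130.] 936 med [ 0.669 -0.107  0.005] lo [ 0.63  -0.144 -0.   ] hi [ 0.
[... 1206 characters left out ...]
 0.389 0.003] hi [0.367 0.488 0.042]
side small_carton 0.77 [296. 205.] 719 med [0.442 0.013 0.03 ] lo [ 0.408 -0.024  0.002] hi [0.49  0.033 0.036]
side wide_tray 0.9 [256. 168.] 409 med [ 0.665 -0.106  0.005] lo [ 0.625 -0.144  0.   ] hi [ 0.703 -0.066  0.013]
side slim_tray 0.81 [147. 250.] 506 med [0.614 0.322 0.006] lo [0.583 0.296 0.001] hi [0.642 0.352 0.013]
side square_tray 0.78 [207. 203.] 583 med [0.639 0.1   0.006] lo [0.598 0.062 0.001] hi [0.676 0.141 0.014]
side rack_corner 0.62 [312. 138.] 1282 med [ 0.583 -0.296  0.043] lo [ 0.521 -0.444  0.   ] hi [ 0.667 -0.251  0.091]
side tube_rack 0.6 [130. 290.] 4642 med [0.496 0.461 0.056] lo [0.427 0.416 0.003] hi [0.572 0.487 0.099]
```

```bash
cat > fit.py <<'E'
from h import *
import pickle
o=pickle.load(open("o.pkl","rb"))
def rect(P):
    (c,s,a)=cv2.minAreaRect((P[:,:2]*1000).astype(np.float32)); return np.round(c,1),np.round(s,1),round(a,1)
def circ(P):
    A=np.c_[2*P[:,:2],np.ones(len(P))];x=np.linalg.lstsq(A,(P[:,:2]**2).sum(1),rcond=None)[0]
    return x[:2].round(4), np.sqrt(x[2]+x[0]**2+x[1]**2).round(4)
for cam in ["top","side"]:
    p,d=o[cam]
    for n,lo,hi in [("large_carton",.036,.045),("small_carton",.030,.038),("square_bottle",.074,.083),("square_tray",.009,.016)]:
        for x in o[cam,n][:3]:
            P=pts(cam,d,x["mask"]);P=P[(P[:,2]>lo)&(P[:,2]<hi)]
            if len(P)>20: 
                print(cam,n,len(P),rect(P),P.mean(0).round(4),"trim",(P[:,:2].min(0)+P[:,:2].max(0)).round(4)/2)
    for n,lo,hi in [("wide_canister",.083,.097),("slim_canister",.083,.097),("square_bottle",.09,.105)]:
        P=pts(cam,d,o[cam,n][0]["mask"]);P=P[(P[:,2]>lo)&(P[:,2]<hi)]
        if len(P)>20: print(cam,n,len(P),P.mean(0).round(4),cv2.minEnclosingCircle((P[:,:2]*1000).astype(np.float32)))
    for n in ["wide_tray","slim_tray"]:
        for x in o[cam,n][:2]:
            P=pts(cam,d,x["mask"]);P=P[(P[:,2]>.0095)&(P[:,2]<.016)]; print(cam,n,len(P),circ(P))
    P=pts(cam,d,o[cam,"rack_corner"][0]["mask"])
    # plate ransac
    np.random.seed(0);best=0
    for i in range(500):
        t=P[np.random.choice(len(P),3,False)];m=np.cross(t[1]-t[0],t[2]-t[0])
        if np.linalg.norm(m)<1e-8: continue
        m/=np.linalg.norm(m);m*=np.sign(m[2]) or 1
        if m[2]<.9: continue
        k=abs((P-t[0])@m)<.003
        if k.sum()>best: best=k.sum();K=k
    Q=P[K];c=Q.mean(0);m=np.linalg.svd(Q-c)[2][2];m*=np.sign(m[2])
    print(cam,"plate",K.sum(),c.round(4),m.round(4),"tilt",np.degrees(np.arccos(m[2])).round(2),"yaw",np.degrees(np.arctan2(-m[1],-m[0])).round(2))
    R=P[(~K)&((P-c)@m>.006)]
    print("backstop pts",len(R),R.mean(0).round(4),rect(R), "plate rect",rect(Q))
    np.save(cam+"_plate.npy",Q);np.save(cam+"_bs.npy",R)
E
python3 fit.py
python3 - <<'E'
import cv2
p=cv2.imread('pics/top0.png')
a=cv2.resize(p[100:290,300:500],None,fx=3,fy=3);cv2.imwrite('pics/c1.png',a)
E
```

```text
top large_carton 1131 (array([418. , 168.2]), array([60. , 99.6]), 86.8) [0.4176 0.168  0.0403] trim [0.41795 0.1682 ]
top large_carton 1180 (array([338.2, 434.4]), array([100.4,  60.1]), 79.8) [0.3383 0.4336 0.0401] trim [0.3387  0.43325]
top large_carton 1196 (array([278.4, 203.6]), array([ 59.8, 100.1]), 71.6) [0.2786 0.2034 0.0402] trim [0.27905 0.20315]
top small_carton 643 (array([452.2,  -0.5]), array([47.4, 76.2]), 71.9) [ 4.524e-01 -1.000e-04  3.400e-02] trim [ 0.45185 -0.00065]
top square_bottle 287 (array([374.8, 301.6]), array([47.8, 49.1]), 7.8) [0.3749 0.2991 0.0781] trim [0.3742  0.30115]
top square_tray 199 (array([641.7,  99.6]), array([72. , 72.6]), 74.4) [0.6402 0.0994 0.0119] trim [0.6414  0.09915]
top wide_canister 535 [ 0.4131 -0.1616  0.0899] ((413.8040466308594, -162.48110961914062), 28.262990951538086)
top slim_canister 198 [ 0.362  -0.2986  0.0899] ((362.04315185546875, -299.99969482421875), 17.366188049316406)
top square_bottle 185 [0.3747 0.3012 0.098 ] ((374.3009948730469, 301.99151611328125), 16.12623405456543)
top wide_tray 9 (array([ 0.6199, -0.2636]),
[... 1128 characters left out ...]
nister 213 [ 0.4079 -0.1568  0.0892] ((410.10687255859375, -160.79510498046875), 29.548017501831055)
side slim_canister 70 [ 0.5292 -0.291   0.0878] ((528.152587890625, -290.8421936035156), 44.79143524169922)
side square_bottle 200 [0.3689 0.3054 0.0971] ((370.56512451171875, 302.73687744140625), 16.892648696899414)
side wide_tray 84 (array([ 0.6647, -0.1048]), np.float64(0.0388))
side slim_tray 138 (array([0.6131, 0.3244]), np.float64(0.029))
side plate 519 [ 0.6136 -0.3074  0.0412] [-0.2369  0.0665  0.9692] tilt 14.25 yaw -15.67
backstop pts 446 [ 0.5351 -0.295   0.063 ] (array([ 533. , -299.8]), array([108.1,  23.7]), 74.0) plate rect (array([ 593. , -355.5]), array([189.3, 126.1]), 76.3)
```

View pics/c1.png

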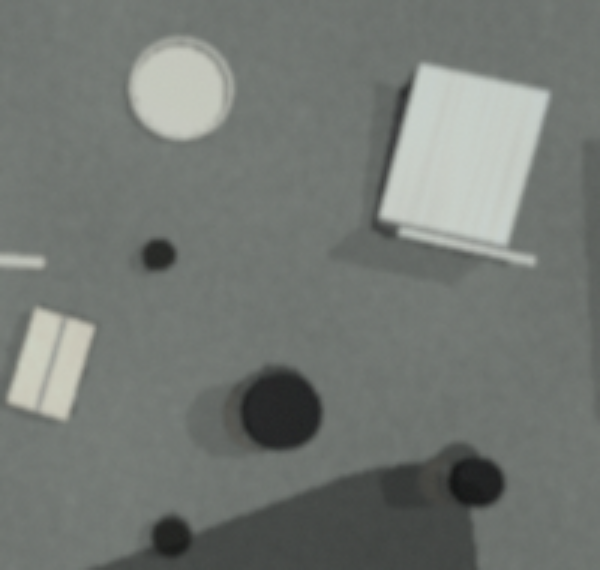

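```bash
cat > g.py <<'E'
from h import *
from scipy.spatial.transform import Rotation as R
def plan(x,y,z,jaw,tilt=0,tiltyaw=0,flip=None):
    """jaw: world angle deg of tool z (jaw axis). tilt: deg; surface normal leans opposite tiltyaw(upslope yaw)"""
    s=env.get_state(); q=s["orientation"]; Rc=R.from_quat([q[1],q[2],q[3],q[0]]); p=s["tcp_pos"]
    best=[]
    for k in (0,180):
        a=np.radians(jaw+k); zx=np.array([np.cos(a),np.sin(a),0]); xx=np.array([0,0,-1.]); yy=np.cross(zx,xx)
        Rt=R.from_matrix(np.stack([xx,yy,zx],1))
        if tilt:
            b=np.radians(tiltyaw); up=np.array([-np.sin(b),np.cos(b),0]) # y across; rotate by -tilt about across axis
            Rt=R.from_rotvec(-np.radians(tilt)*up)*Rt
        rv=(Rc.inv()*Rt).as_rotvec()
        # predicted j6
        tz=Rc.as_matrix()[:,2]; dy=np.degrees(np.arctan2(np.sin(a-np.arctan2(tz[1],tz[0])),np.cos(a-np.arctan2(tz[1],tz[0]))))
        j=s["joint_pos"]; dj1=np.degrees(np.arctan2(y,x)-j[0])
        best.append((k,rv,dy,dj1))
    sh=Rc.inv().apply(np.array([x,y,z])-p)
    for k,rv,dy,dj1 in best:
        print("k",k,"rot",rv.round(3).tolist(),"shift",sh.round(4).tolist(),"dyaw %.0f dj1 %.0f j6now %.0f  j6pred %.0f"%(dy,dj1,np.degrees(s["joint_pos"][5]),np.degrees(s["joint_pos"][5])-(dy-dj1)))
def st():
    s=env.get_state();q=s["orientation"];M=R.from_quat([q[1],q[2],q[3],q[0]]).as_matrix()
    print("t",s["clock"],"p",s["tcp_pos"].round(4),"xax",M[:,0].round(3),"jaw",np.degrees(np.arctan2(M[1,2],M[0,2])).round(1),"F",s["wrist_force"].round(1),"gap",round(s["finger_gap"],4),"j",s["joint_pos"].round(2))
E
python3 - <<'E'
from g import *
st()
plan(.360,-.299,.2,-40)
plan(.360,-.299,.2,50)
d=np.load("topd.npy")
for r in [(0.55,-.47),(0.55,-.43)]:
    u,v=proj("top",(*r,.05)).astype(int); m=np.zeros(d.shape,bool);m[v-2:v+3,u-2:u+3]=1; print(pts("top",d,m).mean(0))
E
```

```text
t 1.2 p [ 0.1466 -0.5561  0.2424] xax [-0. -0. -1.] jaw -75.2 F [ 0.6  0.3 -0.2] gap 0.0855 j [-1.45  0.31  0.05  1.3  -0.    1.43]
k 0 rot [-0.615, 0.0, 0.0] shift [0.0423, 0.2719, -0.1942] dyaw 35 dj1 44 j6now 82  j6pred 90
k 180 rot [2.527, 0.0, -0.0] shift [0.0423, 0.2719, -0.1942] dyaw -145 dj1 44 j6now 82  j6pred 270
k 0 rot [-2.186, 0.0, 0.0] shift [0.0423, 0.2719, -0.1942] dyaw 125 dj1 44 j6now 82  j6pred 0
k 180 rot [0.956, 0.0, -0.0] shift [0.0423, 0.2719, -0.1942] dyaw -55 dj1 44 j6now 82  j6pred 180
[ 0.5472155  -0.45894986  0.06924862]
[ 0.55563124 -0.44483786  0.01679079]
```

Call:
step_arm([
  [[-0.615,0,0,0.0423,0.272,-0.194,1],[-0.615,0,0,0.0423,0.272,-0.194,1],[-0.615,0,0,0.0423,0.272,-0.194,1],[-0.615,0,0,0.0423,0.272,-0.194,1],[-0.615,0,0,0.0423,0.272,-0.194,1],[-0.615,0,0,0.0423,0.272,-0.194,1],[-0.615,0,0,0.0423,0.272,-0.194,1],[-0.615,0,0,0.0423,0.272,-0.194,1],[-0.615,0,0,0.0423,0.272,-0.194,1],[-0.615,0,0,0.0423,0.272,-0.194,1]],
], force=40)

```text
clock: 2.2
tcp_pos: [0.36, -0.2998, 0.2002]
orientation: [0.665, 0.242, 0.664, -0.242]
wrist_force: [-0.3, 0.4, -0.5]
finger_gap: 0.0851
```

Run:
```python
from g import *
st()
plan(.360,-.299,.055,-40)
for c in["side","top"]:
    p,d=env.read_camera(c); cv2.imwrite(f"pics/{c}1.png",p[:,:,::-1])
```

```text
t 2.2 p [ 0.36   -0.2998  0.2002] xax [ 0.    -0.001 -1.   ] jaw -40.0 F [-0.3  0.4 -0.5] gap 0.0851 j [-0.87  0.13 -0.3   1.15 -0.    1.4 ]
k 0 rot [-0.0, 0.001, 0.001] shift [0.1452, 0.0007, -0.0006] dyaw 0 dj1 10 j6now 80  j6pred 90
k 180 rot [3.141, 0.001, -0.001] shift [0.1452, 0.0007, -0.0006] dyaw -180 dj1 10 j6now 80  j6pred 270
```

View pics/side1.png

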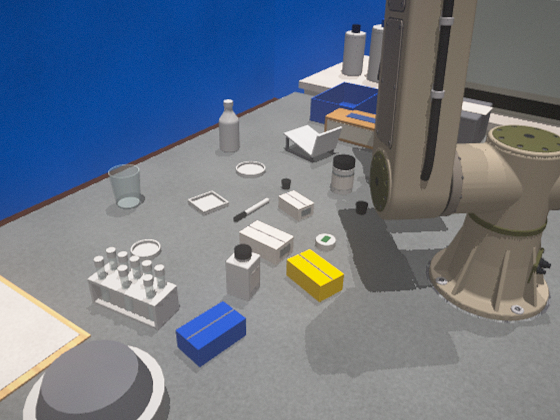

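Call:
step_arm([
  [[0,0,0,0.05,0,0,1],[0,0,0,0.095,0,0,1],[0,0,0,0.12,0.0007,0,1],[0,0,0,0.135,0.0007,0,1],[0,0,0,0.145,0.0007,0,1],[0,0,0,0.145,0.0007,0,1],[0,0,0,0.145,0.0007,0,0],[0,0,0,0.145,0.0007,0,0],[0,0,0,0.145,0.0007,0,0],[0,0,0,0.145,0.0007,0,0],[0,0,0,0.145,0.0007,0,0],[0,0,0,0.145,0.0007,0,0]],
])

```text
clock: 3.5
tcp_pos: [0.3607, -0.3004, 0.0561]
orientation: [0.665, 0.242, 0.664, -0.243]
wrist_force: [-0.3, -0.5, 6.7]
finger_gap: 0.0353
```

Run:
```python
from g import *
st()
```

```text
t 3.5 p [ 0.3607 -0.3004  0.0561] xax [ 0.001 -0.002 -1.   ] jaw -40.1 F [-0.3 -0.5  6.7] gap 0.0353 j [-0.87  0.26 -0.52  0.79 -0.    1.41]
```

Call:
step_arm([
  [[0,0,0,-0.02,0,0,0],[0,0,0,-0.06,0,0,0],[0,0,0,-0.1,0,0,0],[0,0,0,-0.15,0,0,0],[0,0,0,-0.18,0,0,0],[0,0,0,-0.18,0,0,0]],
])

```text
clock: 4.1
tcp_pos: [0.3622, -0.3018, 0.2409]
orientation: [0.668, 0.24, 0.661, -0.244]
wrist_force: [-0.1, -0.3, -1.3]
finger_gap: 0.0351
```

Run:
```python
from g import *
st()
plan(.615,.324,.2,20)
```

```text
t 4.1 p [ 0.3622 -0.3018  0.2409] xax [ 0.007 -0.009 -1.   ] jaw -40.1 F [-0.1 -0.3 -1.3] gap 0.0351 j [-0.86  0.1  -0.22  1.23 -0.    1.41]
k 0 rot [-1.049, 0.009, 0.008] shift [0.0372, 0.6417, -0.2099] dyaw 60 dj1 77 j6now 81  j6pred 98
k 180 rot [2.093, 0.009, -0.01] shift [0.0372, 0.6417, -0.2099] dyaw -120 dj1 77 j6now 81  j6pred 278
```

Call:
step_arm([
  [[-0.08,0.009,0.008,0,0.025,-0.008,0],[-0.16,0.009,0.008,0,0.07,-0.023,0],[-0.24,0.009,0.008,0,0.115,-0.037,0],[-0.32,0.009,0.008,0,0.16,-0.052,0],[-0.4,0.009,0.008,0,0.205,-0.067,0],[-0.48,0.009,0.008,0,0.25,-0.082,0],[-0.56,0.009,0.008,0,0.295,-0.097,0],[-0.64,0.009,0.008,0,0.34,-0.111,0],[-0.72,0.009,0.008,0,0.385,-0.126,0],[-0.8,0.009,0.008,0,0.43,-0.141,0],[-0.88,0.009,0.008,0,0.46,-0.15,0],[-0.88,0.009,0.008,0,0.47,-0.154,0]],
])

```text
clock: 5.3
tcp_pos: [0.5471, 0.1599, 0.2363]
orientation: [0.704, -0.065, 0.705, 0.066]
wrist_force: [0.1, 0.2, -0.8]
finger_gap: 0.0351
```

Run:
```python
from g import *
st()
plan(.615,.324,.2,20)
```

```text
t 5.3 p [0.5471 0.1599 0.2363] xax [-0.001  0.001 -1.   ] jaw 10.6 F [ 0.1  0.2 -0.8] gap 0.0351 j [0.14 0.31 0.02 1.29 0.   1.53]
k 0 rot [-0.164, -0.001, -0.001] shift [0.0364, 0.1488, 0.097] dyaw 9 dj1 20 j6now 88  j6pred 98
k 180 rot [2.978, -0.002, 0.001] shift [0.0364, 0.1488, 0.097] dyaw -171 dj1 20 j6now 88  j6pred 278
```

Call:
step_arm([
  [[-0.05,0,0,0.01,0.045,0.029,0],[-0.1,0,0,0.02,0.085,0.055,0],[-0.15,0,0,0.03,0.125,0.081,0],[-0.16,0,0,0.036,0.145,0.095,0],[-0.16,0,0,0.04,0.149,0.097,0],[-0.16,0,0,0.06,0.149,0.097,0],[-0.16,0,0,0.09,0.149,0.097,0],[-0.16,0,0,0.12,0.149,0.097,0],[-0.16,0,0,0.14,0.149,0.097,0],[-0.16,0,0,0.145,0.149,0.097,0],[-0.16,0,0,0.145,0.149,0.097,0]],
])

```text
clock: 6.4
tcp_pos: [0.6139, 0.3229, 0.0904]
orientation: [0.695, -0.121, 0.698, 0.121]
wrist_force: [0.0, -0.6, 0.0]
finger_gap: 0.0353
```

Run:
```python
from g import *
st()
plan(.615,.324,.061,20)
for c in["side","top"]:
    p,d=env.read_camera(c); cv2.imwrite(f"pics/{c}2.png",p[:,:,::-1])
```

```text
t 6.4 p [0.6139 0.3229 0.0904] xax [-0.004 -0.    -1.   ] jaw 19.7 F [ 0.  -0.6  0. ] gap 0.0353 j [0.37 0.62 0.15 1.1  0.   1.6 ]
k 0 rot [-0.006, -0.004, -0.001] shift [0.0294, 0.0006, 0.0015] dyaw 0 dj1 7 j6now 91  j6pred 98
k 180 rot [3.136, -0.002, 0.006] shift [0.0294, 0.0006, 0.0015] dyaw -180 dj1 7 j6now 91  j6pred 278
```

View pics/side2.png

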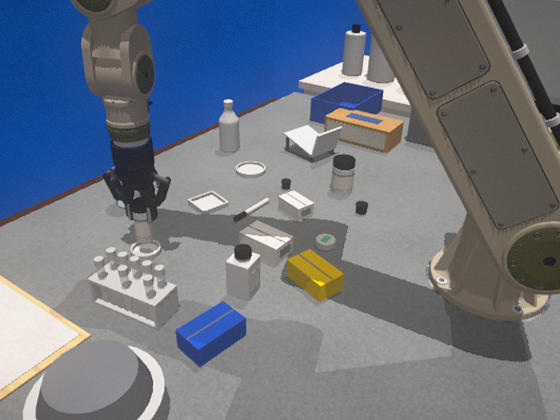

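Call:
step_arm([
  [[0,0,0,0.01,0,0.001,0],[0,0,0,0.02,0,0.0015,0],[0,0,0,0.026,0,0.0015,0],[0,0,0,0.0295,0,0.0015,0],[0,0,0,0.0295,0,0.0015,0],[0,0,0,0.0295,0,0.0015,0],[0,0,0,0.0295,0,0.0015,0.7],[0,0,0,0.0295,0,0.0015,0.7],[0,0,0,0.0295,0,0.0015,0.7],[0,0,0,0.0295,0,0.0015,0.7],[0,0,0,0,0,0.0015,0.7],[0,0,0,-0.04,0,0.0015,0.7]],
])

```text
clock: 7.7
tcp_pos: [0.615, 0.3236, 0.1306]
orientation: [0.695, -0.121, 0.699, 0.121]
wrist_force: [1.1, 0.5, -0.7]
finger_gap: 0.0599
```

Run:
```python
from g import *
st()
plan(.615,.324,.25,-0)
plan(.411,-.161,.2,-22)
```

```text
t 7.7 p [0.615  0.3236 0.1306] xax [-0.005 -0.001 -1.   ] jaw 19.7 F [ 1.1  0.5 -0.7] gap 0.0599 j [0.37 0.6  0.22 1.19 0.   1.6 ]
k 0 rot [0.344, -0.005, -0.0] shift [-0.1194, 0.0005, -0.0005] dyaw -20 dj1 7 j6now 91  j6pred 118
k 180 rot [-2.797, 0.001, -0.008] shift [-0.1194, 0.0005, -0.0005] dyaw 160 dj1 7 j6now 91  j6pred -62
k 0 rot [0.728, -0.006, 0.001] shift [-0.068, -0.3873, -0.3559] dyaw -42 dj1 -43 j6now 91  j6pred 91
k 180 rot [-2.413, -0.001, -0.007] shift [-0.068, -0.3873, -0.3559] dyaw 138 dj1 -43 j6now 91  j6pred -89
```

Call:
step_arm([
  [[0,0,0,-0.04,0,0,1],[0.06,0,0,-0.068,-0.02,-0.018,1],[0.14,0,0,-0.068,-0.053,-0.049,1],[0.22,0,0,-0.068,-0.089,-0.082,1],[0.3,0,0,-0.068,-0.125,-0.115,1],[0.38,0,0,-0.068,-0.161,-0.148,1],[0.46,0,0,-0.068,-0.197,-0.181,1],[0.54,0,0,-0.068,-0.233,-0.214,1],[0.62,0,0,-0.068,-0.269,-0.247,1],[0.7,0,0,-0.068,-0.305,-0.28,1],[0.728,0,0,-0.068,-0.341,-0.313,1],[0.728,0,0,-0.068,-0.377,-0.346,1]],
])

```text
clock: 8.9
tcp_pos: [0.4159, -0.1496, 0.2005]
orientation: [0.693, 0.134, 0.695, -0.136]
wrist_force: [1.0, -0.0, -0.5]
finger_gap: 0.0853
```

Run:
```python
from g import *
st()
plan(.411,-.161,.055,-22)
for c in["side"]:
    p,d=env.read_camera(c); cv2.imwrite(f"pics/{c}3.png",p[:,:,::-1])
```

```text
t 8.9 p [ 0.4159 -0.1496  0.2005] xax [-0.004 -0.001 -1.   ] jaw -22.0 F [ 1.  -0.  -0.5] gap 0.0853 j [-0.53  0.08 -0.35  1.14 -0.    1.43]
k 0 rot [-0.0, -0.003, 0.003] shift [0.1455, -0.012, 0.0002] dyaw 0 dj1 9 j6now 82  j6pred 91
k 180 rot [3.141, 0.004, 0.005] shift [0.1455, -0.012, 0.0002] dyaw -180 dj1 9 j6now 82  j6pred 271
```

View pics/side3.png

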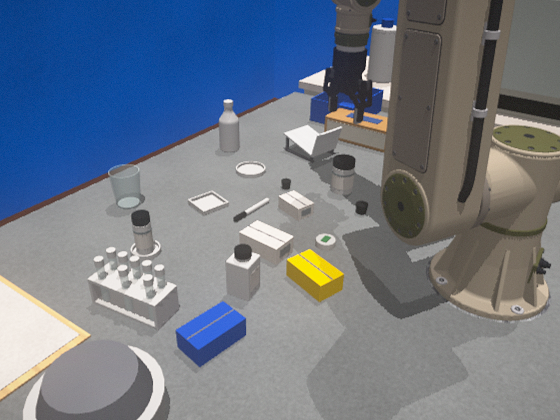

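Call:
step_arm([
  [[0,-0.003,0.003,0.02,-0.012,0,1],[0,-0.003,0.003,0.05,-0.012,0,1],[0,-0.003,0.003,0.09,-0.012,0,1],[0,-0.003,0.003,0.12,-0.012,0,1],[0,-0.003,0.003,0.14,-0.012,0,1],[0,-0.003,0.003,0.1455,-0.012,0,1],[0,-0.003,0.003,0.1455,-0.012,0,0],[0,-0.003,0.003,0.1455,-0.012,0,0],[0,-0.003,0.003,0.1455,-0.012,0,0],[0,-0.003,0.003,0.1455,-0.012,0,0],[0,-0.003,0.003,0.1455,-0.012,0,0],[0,-0.003,0.003,0.1455,-0.012,0,0]],
])

```text
clock: 10.15
tcp_pos: [0.4095, -0.1684, 0.0564]
orientation: [0.694, 0.135, 0.693, -0.139]
wrist_force: [-0.5, 0.4, 6.5]
finger_gap: 0.0554
```

Run:
```python
from g import *
st()
plan(.666,-.106,.2,-9)
```

```text
t 10.15 p [ 0.4095 -0.1684  0.0564] xax [ 0.    -0.006 -1.   ] jaw -22.4 F [-0.5  0.4  6.5] gap 0.0554 j [-0.57  0.21 -0.59  0.77 -0.    1.39]
k 0 rot [-0.234, 0.002, 0.005] shift [-0.1438, 0.1547, 0.2137] dyaw 13 dj1 24 j6now 80  j6pred 90
k 180 rot [2.908, 0.008, -0.003] shift [-0.1438, 0.1547, 0.2137] dyaw -167 dj1 24 j6now 80  j6pred 270
```

Call:
step_arm([
  [[0,0,0,0,0,0,1],[0,0,0,0,0,0,1],[0,0,0,0,0,0,1],[0,0,0,0,0.007,0.001,1],[0,0,0,0,0.0075,0.001,1],[0,0,0,0,0.0075,0.001,1],[0,0,0,0,0.0075,0.001,0],[0,0,0,0,0.0075,0.001,0],[0,0,0,0,0.0075,0.001,0],[0,0,0,0,0.0075,0.001,0],[0,0,0,0,0.0075,0.001,0]],
])

```text
clock: 11.25
tcp_pos: [0.4133, -0.1618, 0.0565]
orientation: [0.694, 0.135, 0.693, -0.139]
wrist_force: [-0.7, 0.4, 2.7]
finger_gap: 0.0551
```

Run:
```python
from g import *
st()
plan(.666,-.106,.15,-9)
```

```text
t 11.25 p [ 0.4133 -0.1618  0.0565] xax [ 0.    -0.005 -1.   ] jaw -22.4 F [-0.7  0.4  2.7] gap 0.0551 j [-0.55  0.21 -0.58  0.77 -0.    1.41]
k 0 rot [-0.234, 0.002, 0.005] shift [-0.0937, 0.1475, 0.2126] dyaw 13 dj1 23 j6now 81  j6pred 90
k 180 rot [2.908, 0.008, -0.003] shift [-0.0937, 0.1475, 0.2126] dyaw -167 dj1 23 j6now 81  j6pred 270
```

Call:
step_arm([
  [[0,0,0,-0.03,0,0,0],[0,0,0,-0.07,0,0,0],[0,0,0,-0.094,0.01,0.015,0],[-0.05,0.002,0.005,-0.094,0.035,0.05,0],[-0.1,0.002,0.005,-0.094,0.061,0.088,0],[-0.15,0.002,0.005,-0.094,0.087,0.126,0],[-0.2,0.002,0.005,-0.094,0.113,0.164,0],[-0.234,0.002,0.005,-0.094,0.135,0.195,0],[-0.234,0.002,0.005,-0.094,0.1475,0.2126,0],[-0.234,0.002,0.005,-0.094,0.1475,0.2126,0],[-0.234,0.002,0.005,-0.094,0.1475,0.2126,0]],
])

```text
clock: 12.35
tcp_pos: [0.6655, -0.1056, 0.1488]
orientation: [0.704, 0.055, 0.706, -0.055]
wrist_force: [-1.1, -0.4, -2.0]
finger_gap: 0.0553
```

Run:
```python
from g import *
st()
plan(.666,-.106,.062,-9)
```

```text
t 12.35 p [ 0.6655 -0.1056  0.1488] xax [-0.003  0.    -1.   ] jaw -9.0 F [-1.1 -0.4 -2. ] gap 0.0553 j [-0.28  0.54  0.17  1.2  -0.    1.45]
k 0 rot [0.001, -0.003, 0.0] shift [0.0868, -0.0003, 0.0008] dyaw -0 dj1 7 j6now 83  j6pred 90
k 180 rot [-3.141, -0.0, -0.004] shift [0.0868, -0.0003, 0.0008] dyaw 180 dj1 7 j6now 83  j6pred -90
```

Call:
step_arm([
  [[0,0,0,0.03,0,0,0],[0,0,0,0.06,0,0,0],[0,0,0,0.078,0,0,0],[0,0,0,0.084,0,0.0005,0],[0,0,0,0.087,0,0.0005,0],[0,0,0,0.087,0,0.0005,0],[0,0,0,0.087,0,0.0005,0.9],[0,0,0,0.087,0,0.0005,0.9],[0,0,0,0.087,0,0.0005,0.9],[0,0,0,0.087,0,0.0005,0.9],[0,0,0,0.05,0,0.0005,0.9],[0,0,0,0.005,0,0.0005,0.9]],
])

```text
clock: 13.55
tcp_pos: [0.6641, -0.1052, 0.1421]
orientation: [0.702, 0.056, 0.708, -0.055]
wrist_force: [1.1, -0.7, -0.0]
finger_gap: 0.077
```

Run:
```python
from g import *
st()
plan(.373,.302,.2,-82.2)
plan(.373,.302,.2,7.8)
```

```text
t 13.55 p [ 0.6641 -0.1052  0.1421] xax [-0.008  0.002 -1.   ] jaw -9.0 F [ 1.1 -0.7 -0. ] gap 0.077 j [-0.28  0.55  0.16  1.19 -0.    1.45]
k 0 rot [1.278, -0.008, 0.005] shift [-0.0547, 0.3569, -0.3514] dyaw -73 dj1 55 j6now 83  j6pred 211
k 180 rot [-1.863, -0.005, -0.008] shift [-0.0547, 0.3569, -0.3514] dyaw 107 dj1 55 j6now 83  j6pred 31
k 0 rot [-0.293, -0.008, -0.002] shift [-0.0547, 0.3569, -0.3514] dyaw 17 dj1 55 j6now 83  j6pred 121
k 180 rot [2.849, -0.003, 0.012] shift [-0.0547, 0.3569, -0.3514] dyaw -163 dj1 55 j6now 83  j6pred 301
```

Call:
step_arm([
  [[0,-0.008,0,-0.03,0.005,-0.005,1],[-0.03,-0.008,-0.002,-0.055,0.035,-0.035,1],[-0.06,-0.008,-0.002,-0.055,0.07,-0.069,1],[-0.09,-0.008,-0.002,-0.055,0.105,-0.103,1],[-0.12,-0.008,-0.002,-0.055,0.14,-0.138,1],[-0.15,-0.008,-0.002,-0.055,0.175,-0.172,1],[-0.18,-0.008,-0.002,-0.055,0.21,-0.207,1],[-0.21,-0.008,-0.002,-0.055,0.245,-0.241,1],[-0.24,-0.008,-0.002,-0.055,0.28,-0.276,1],[-0.27,-0.008,-0.002,-0.055,0.315,-0.31,1],[-0.293,-0.008,-0.002,-0.055,0.345,-0.34,1],[-0.293,-0.008,-0.002,-0.055,0.357,-0.351,1]],
])

```text
clock: 14.75
tcp_pos: [0.3709, 0.3044, 0.2008]
orientation: [0.705, -0.05, 0.705, 0.05]
wrist_force: [-0.2, -0.1, -0.2]
finger_gap: 0.0858
```

Run:
```python
from g import *
for c in["side","top"]:
    p,d=env.read_camera(c); cv2.imwrite(f"pics/{c}4.png",p[:,:,::-1])
    r=env.silhouettes(c,"wide_canister")
    for x in r[:2]:
        P=pts(c,d,x["mask"]);P=P[(P[:,2]>.085)&(P[:,2]<.102)]; 
        if len(P)>5: print(c,x["confidence"],cv2.minEnclosingCircle((P[:,:2]*1000).astype(np.float32)),P[:,2].mean())
st()
plan(.373,.302,.05,7.8)
```

```text
top 0.78 ((666.3603515625, -107.16123962402344), 28.16846466064453) 0.09381376732924887
t 14.95 p [0.3735 0.3022 0.2005] xax [ 0.001 -0.    -1.   ] jaw 7.9 F [-0.7  0.1  0.6] gap 0.0853 j [ 0.51  0.15 -0.27  1.15 -0.    1.95]
k 0 rot [0.002, 0.0, 0.0] shift [0.1505, -0.0001, -0.0006] dyaw -0 dj1 10 j6now 112  j6pred 121
k 180 rot [-3.14, -0.0, 0.001] shift [0.1505, -0.0001, -0.0006] dyaw 180 dj1 10 j6now 112  j6pred -59
```

View pics/side4.png

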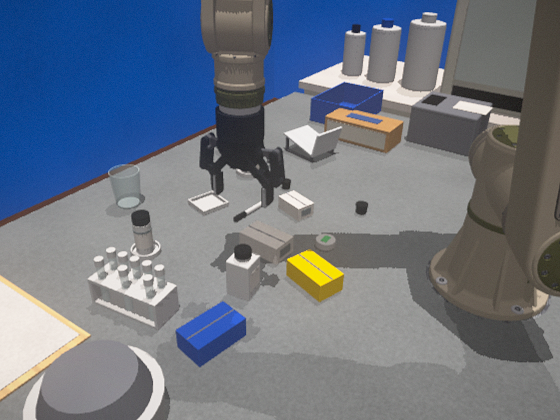

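View pics/top4.png

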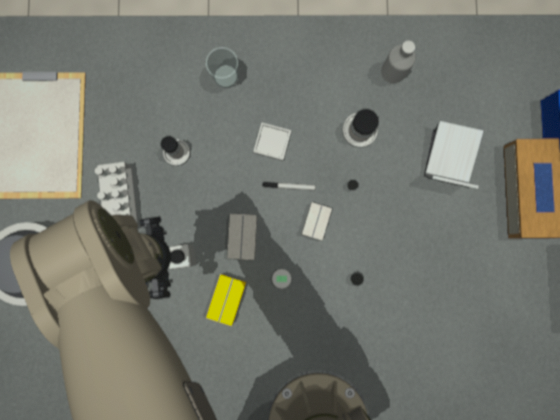

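Call:
step_arm([
  [[0,0,0,0.03,0,0,1],[0,0,0,0.07,0,0,1],[0,0,0,0.11,0,0,1],[0,0,0,0.135,0,0,1],[0,0,0,0.149,0,0,1],[0,0,0,0.149,0,0,1],[0,0,0,0.149,0,0,0],[0,0,0,0.149,0,0,0],[0,0,0,0.149,0,0,0],[0,0,0,0.149,0,0,0],[0,0,0,0.149,0,0,0],[0,0,0,0.149,0,0,0]],
])

```text
clock: 16.15
tcp_pos: [0.3746, 0.3025, 0.0529]
orientation: [0.707, -0.049, 0.704, 0.049]
wrist_force: [0.2, -1.2, 6.7]
finger_gap: 0.0475
```

Run:
```python
from g import *
st()
plan(.640,.100,.15,-15.6)
```

```text
t 16.15 p [0.3746 0.3025 0.0529] xax [ 0.003  0.001 -1.   ] jaw 7.9 F [ 0.2 -1.2  6.7] gap 0.0475 j [ 0.51  0.28 -0.5   0.79 -0.    1.95]
k 0 rot [0.41, 0.003, -0.001] shift [-0.0964, -0.2371, 0.2353] dyaw -23 dj1 -21 j6now 112  j6pred 114
k 180 rot [-2.732, 0.001, 0.004] shift [-0.0964, -0.2371, 0.2353] dyaw 157 dj1 -21 j6now 112  j6pred -66
```

Call:
step_arm([
  [[0,0,0,-0.03,0,0,0],[0,0,0,-0.07,0,0,0],[0.03,0,0,-0.097,-0.015,0.015,0],[0.1,0.003,0,-0.097,-0.045,0.045,0],[0.16,0.003,0,-0.097,-0.075,0.075,0],[0.22,0.003,0,-0.097,-0.105,0.105,0],[0.28,0.003,0,-0.097,-0.135,0.134,0],[0.34,0.003,0,-0.097,-0.165,0.164,0],[0.4,0.003,0,-0.097,-0.195,0.194,0],[0.41,0.003,0,-0.097,-0.22,0.22,0],[0.41,0.003,0,-0.097,-0.237,0.2353,0],[0.41,0.003,0,-0.097,-0.237,0.2353,0]],
])

```text
clock: 17.35
tcp_pos: [0.6422, 0.0976, 0.1498]
orientation: [0.701, 0.097, 0.7, -0.097]
wrist_force: [-0.8, 0.2, -2.6]
finger_gap: 0.0476
```

Run:
```python
from g import *
for c in["side"]:
    p,d=env.read_camera(c); cv2.imwrite(f"pics/{c}5.png",p[:,:,::-1])
st()
plan(.640,.100,.058,-15.6)
```

```text
t 17.4 p [0.6405 0.0989 0.1498] xax [-0.001  0.001 -1.   ] jaw -15.7 F [ 0.1  0.4 -1.6] gap 0.0476 j [0.03 0.49 0.09 1.17 0.   1.87]
k 0 rot [-0.002, -0.001, -0.001] shift [0.0918, 0.0008, -0.0008] dyaw 0 dj1 7 j6now 107  j6pred 114
k 180 rot [3.14, -0.001, 0.001] shift [0.0918, 0.0008, -0.0008] dyaw -180 dj1 7 j6now 107  j6pred 294
```

View pics/side5.png

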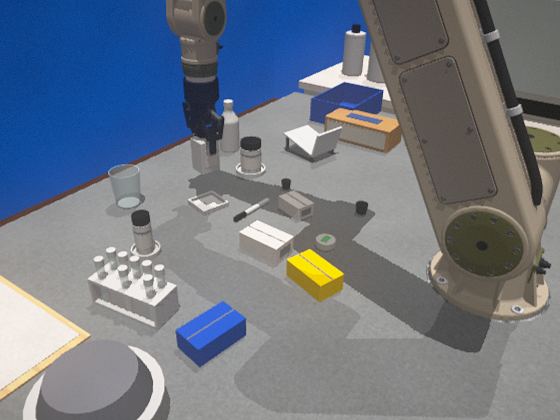

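Bottle upright above the square tray at (205,155), both canisters standing in their trays at (142,232) and (250,155). Lower and release.

Call:
step_arm([
  [[0,0,0,0.03,0,0,0],[0,0,0,0.06,0.0005,0,0],[0,0,0,0.08,0.0005,0,0],[0,0,0,0.088,0.0005,0,0],[0,0,0,0.092,0.0005,0,0],[0,0,0,0.092,0.0005,0,0],[0,0,0,0.092,0.0005,0,0.85],[0,0,0,0.092,0.0005,0,0.85],[0,0,0,0.092,0.0005,0,0.85],[0,0,0,0.092,0.0005,0,0.85],[0,0,0,0.05,0.0005,0,0.85],[0,0,0,0.005,0.0005,0,0.85]],
])

```text
clock: 18.6
tcp_pos: [0.6391, 0.0992, 0.1438]
orientation: [0.699, 0.097, 0.702, -0.097]
wrist_force: [1.2, 0.1, 0.6]
finger_gap: 0.0726
```

Run:
```python
from g import *
st()
plan(.417,.169,.15,86.8)
```

```text
t 18.6 p [0.6391 0.0992 0.1438] xax [-0.005  0.001 -1.   ] jaw -15.7 F [1.2 0.1 0.6] gap 0.0726 j [0.03 0.5  0.08 1.16 0.   1.87]
k 0 rot [-1.789, -0.004, -0.004] shift [-0.005, 0.007, -0.2327] dyaw 103 dj1 20 j6now 107  j6pred 25
k 180 rot [1.352, -0.004, 0.004] shift [-0.005, 0.007, -0.2327] dyaw -77 dj1 20 j6now 107  j6pred 205
```

Call:
step_arm([
  [[0,0,0,-0.03,0,0,1],[-0.14,0,0,-0.04,0,-0.02,1],[-0.28,0,0,-0.04,0,-0.045,1],[-0.42,0,0,-0.04,0.001,-0.07,1],[-0.56,0,0,-0.04,0.002,-0.095,1],[-0.7,0,0,-0.04,0.003,-0.12,1],[-0.84,0,0,-0.04,0.004,-0.145,1],[-0.98,0,0,-0.03,0.005,-0.17,1],[-1.12,0,0,-0.03,0.006,-0.195,1],[-1.26,0,0,-0.02,0.007,-0.215,1],[-1.4,0,0,-0.02,0.007,-0.233,1],[-1.54,0,0,-0.01,0.007,-0.233,1]],
])

```text
clock: 19.8
tcp_pos: [0.4151, 0.1697, 0.156]
orientation: [0.568, -0.419, 0.57, 0.422]
wrist_force: [-0.0, -0.6, -1.2]
finger_gap: 0.0856
```

Run:
```python
from g import *
for c in["top"]:
    p,d=env.read_camera(c); cv2.imwrite(f"pics/{c}6.png",p[:,:,::-1])
st()
plan(.417,.169,.022,86.8)
```

```text
t 19.85 p [0.4152 0.1693 0.1542] xax [-0.006  0.001 -1.   ] jaw 73.2 F [-0.3 -0.1 -1.4] gap 0.0857 j [ 0.21  0.12 -0.42  1.03  0.    0.5 ]
k 0 rot [-0.237, -0.0, -0.006] shift [0.1322, -0.0026, 0.0004] dyaw 14 dj1 10 j6now 29  j6pred 25
k 180 rot [2.904, -0.009, 0.001] shift [0.1322, -0.0026, 0.0004] dyaw -166 dj1 10 j6now 29  j6pred 205
```

View pics/top6.png

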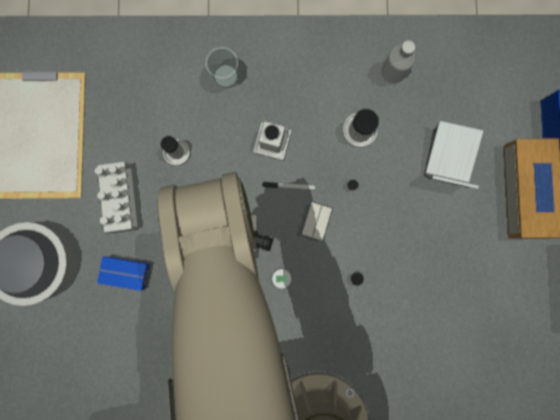

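Call:
step_arm([
  [[-0.14,0,-0.006,0.02,-0.002,0,1],[-0.237,0,-0.006,0.05,-0.002,0,1],[-0.237,0,-0.006,0.085,-0.002,0,1],[-0.237,0,-0.006,0.11,-0.002,0,1],[-0.237,0,-0.006,0.125,-0.002,0,1],[-0.237,0,-0.006,0.132,-0.002,0,1],[-0.237,0,-0.006,0.132,-0.002,0,1],[-0.237,0,-0.006,0.132,-0.002,0,0],[-0.237,0,-0.006,0.132,-0.002,0,0],[-0.237,0,-0.006,0.132,-0.002,0,0],[-0.237,0,-0.006,0.132,-0.002,0,0],[-0.237,0,-0.006,0.132,-0.002,0,0]],
])

```text
clock: 21.05
tcp_pos: [0.4175, 0.169, 0.0234]
orientation: [0.515, -0.486, 0.513, 0.485]
wrist_force: [0.2, -1.0, 6.2]
finger_gap: 0.0596
```

Run:
```python
from g import *
st()
```

```text
t 21.05 p [0.4175 0.169  0.0234] xax [ 0.003  0.    -1.   ] jaw 86.8 F [ 0.2 -1.   6.2] gap 0.0596 j [ 0.21  0.27 -0.61  0.69 -0.    0.26]
```

```bash
cat >> g.py <<'E'
C=np.array([.5505,-.302,.024]);PSI=np.radians(-13.2);T=np.radians(15)
XR=np.array([np.cos(T)*np.cos(PSI),np.cos(T)*np.sin(PSI),np.sin(T)]);ZR=np.array([-np.sin(T)*np.cos(PSI),-np.sin(T)*np.sin(PSI),np.cos(T)]);YR=np.cross(ZR,XR)
def rackplan(a,h,b=0):
    t=C+a*XR+h*ZR+b*YR; print("target",t.round(4)); plan(*t,76.8,15,-13.2)
def rackpos():
    s=env.get_state(); d=s["tcp_pos"]-C; F=s["wrist_force"]; print("rack xyz",np.round([d@XR,d@YR,d@ZR],4),"F rack",np.round([F@XR,F@YR,F@ZR],1))
E
python3 - <<'E'
from g import *
rackplan(.056,.0234+.06)
E
```

```text
target [ 0.5821 -0.3094  0.1191]
k 0 rot [0.173, 0.023, -0.259] shift [-0.0952, -0.1917, -0.4683] dyaw -10 dj1 -40 j6now 15  j6pred -15
k 180 rot [-2.944, 0.384, 0.034] shift [-0.0952, -0.1917, -0.4683] dyaw 170 dj1 -40 j6now 15  j6pred -195
```

Call:
step_arm([
  [[0,0,0,-0.03,0,0,0],[0,0,0,-0.075,0,0,0],[0,0,0,-0.12,-0.005,-0.01,0],[0.02,0,0,-0.15,-0.02,-0.045,0],[0.04,0,0,-0.15,-0.037,-0.09,0],[0.06,0,0,-0.15,-0.055,-0.135,0],[0.08,0,0,-0.15,-0.074,-0.18,0],[0.1,0,0,-0.15,-0.092,-0.225,0],[0.12,0,0,-0.15,-0.11,-0.27,0],[0.14,0,0,-0.15,-0.129,-0.315,0],[0.16,0,0,-0.15,-0.145,-0.355,0],[0.17,0,0,-0.15,-0.155,-0.38,0]],
])

```text
clock: 22.25
tcp_pos: [0.551, -0.2225, 0.1736]
orientation: [0.555, -0.44, 0.553, 0.438]
wrist_force: [0.3, 0.6, -2.2]
finger_gap: 0.0589
```

Run:
```python
from g import *
env.read_camera("top")
st()
rackplan(.058,.0234+.06)
```

```text
t 22.3 p [ 0.5522 -0.2257  0.1734] xax [ 0.004 -0.003 -1.   ] jaw 76.7 F [ 3.  -3.7 -1.2] gap 0.0589 j [-0.52  0.38 -0.03  1.16 -0.   -0.29]
target [ 0.584  -0.3099  0.1196]
k 0 rot [-0.002, -0.003, -0.257] shift [0.0543, -0.0501, -0.0744] dyaw 0 dj1 2 j6now -17  j6pred -15
k 180 rot [3.114, -0.402, 0.004] shift [0.0543, -0.0501, -0.0744] dyaw -180 dj1 2 j6now -17  j6pred 165
```

Call:
step_arm([
  [[0,0,-0.05,0,-0.02,-0.035,0],[0,0,-0.12,0,-0.04,-0.065,0],[0,-0.003,-0.19,0.01,-0.05,-0.0745,0],[0,-0.003,-0.257,0.03,-0.05,-0.0745,0],[0,-0.003,-0.257,0.045,-0.05,-0.0745,0],[0,-0.003,-0.257,0.054,-0.05,-0.0745,0],[0,-0.003,-0.257,0.054,-0.05,-0.0745,0],[0,-0.003,-0.257,0.054,-0.05,-0.0745,0]],
])

```text
clock: 23.1
tcp_pos: [0.5847, -0.31, 0.1205]
orientation: [0.607, -0.508, 0.492, 0.363]
wrist_force: [-0.0, -0.6, -1.6]
finger_gap: 0.0592
```

Run:
```python
from g import *
for c in["side","top"]:
    p,d=env.read_camera(c); cv2.imwrite(f"pics/{c}7.png",cv2.resize(p[60:220,200:440] if c=="side" else p[60:240,330:530],None,fx=3,fy=3)[:,:,::-1])
st();rackpos()
rackplan(.055,.0234+.01)
```

```text
t 23.2 p [ 0.5851 -0.3104  0.1212] xax [ 0.254 -0.06  -0.965] jaw 76.7 F [ 0.3 -0.1 -0.7] gap 0.0592 j [-0.66  0.35 -0.24  0.74  0.11 -0.41]
rack xyz [ 0.0595 -0.0003  0.0847] F rack [ 0.1 -0.  -0.8]
target [ 0.5938 -0.3122  0.0705]
k 0 rot [-0.001, -0.001, 0.002] shift [0.0513, 0.0047, 0.0003] dyaw 0 dj1 10 j6now -24  j6pred -14
k 180 rot [3.141, 0.004, 0.001] shift [0.0513, 0.0047, 0.0003] dyaw -180 dj1 10 j6now -24  j6pred 166
```

View pics/side7.png

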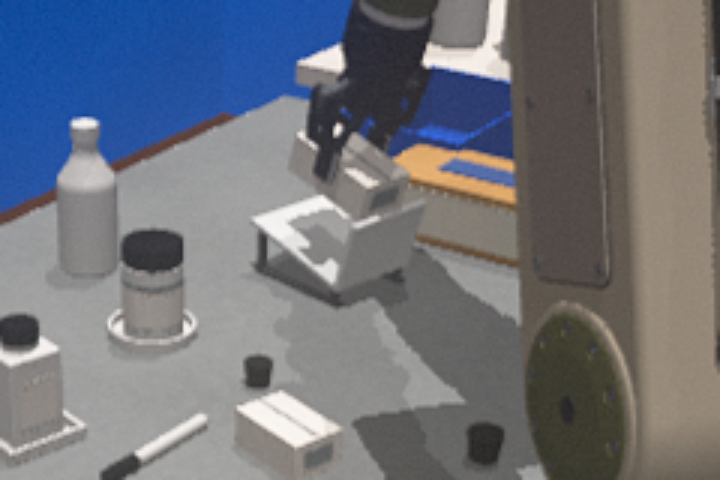

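View pics/top7.png

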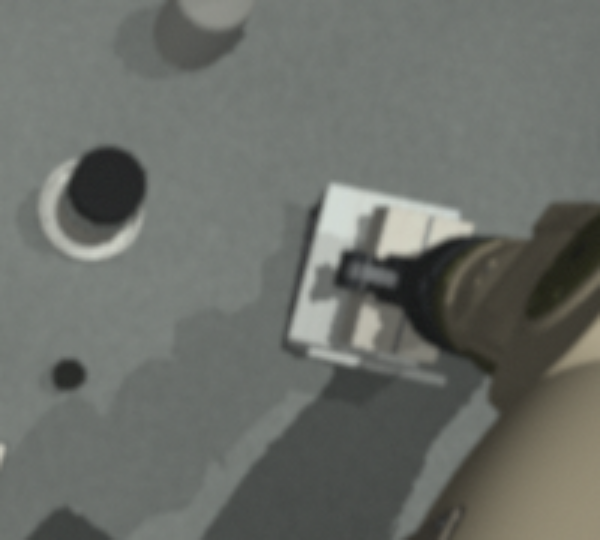

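Call:
step_arm([
  [[0,0,0,0.02,0.001,0,0],[0,0,0,0.035,0.003,0,0],[0,0,0,0.045,0.004,0,0],[0,0,0,0.05,0.0045,0,0],[0,0,0,0.053,0.0045,0,0],[0,0,0,0.055,0.0045,0,0],[0,0,0,0.055,0.0045,0,0]],
])

```text
clock: 23.9
tcp_pos: [0.5951, -0.3129, 0.0673]
orientation: [0.607, -0.508, 0.492, 0.362]
wrist_force: [0.1, 0.0, -1.3]
finger_gap: 0.0593
```

Run:
```python
from g import *
st();rackpos()
```

```text
t 23.9 p [ 0.5951 -0.3129  0.0673] xax [ 0.255 -0.06  -0.965] jaw 76.7 F [ 0.1  0.  -1.3] gap 0.0593 j [-0.65  0.42 -0.28  0.62  0.11 -0.41]
rack xyz [ 0.0556 -0.0004  0.0299] F rack [-0.3  0.1 -1.3]
```

Call:
step_arm([
  [[0,0,0,0.003,0,0,0],[0,0,0,0.0045,0,0,0],[0,0,0,0.0055,0,0,0],[0,0,0,0.006,0,0,0],[0,0,0,0.006,0,0,0]],
])

```text
clock: 24.4
tcp_pos: [0.5966, -0.3132, 0.0614]
orientation: [0.607, -0.508, 0.492, 0.362]
wrist_force: [-1.3, -0.1, -2.1]
finger_gap: 0.0593
```

Run:
```python
from g import *
st();rackpos()
```

```text
t 24.4 p [ 0.5966 -0.3132  0.0614] xax [ 0.254 -0.06  -0.965] jaw 76.7 F [-1.3 -0.1 -2.1] gap 0.0593 j [-0.65  0.43 -0.29  0.61  0.11 -0.4 ]
rack xyz [ 0.0555 -0.0004  0.0239] F rack [-1.8 -0.4 -1.7]
```

Call:
step_arm([
  [[0,0,0,0,0.002,0,0],[0,0,0,0,0.0035,0,0],[0,0,0,0,0.0045,0,0],[0,0,0,0,0.0055,0,0],[0,0,0,0,0.0055,0,0]],
])

```text
clock: 24.9
tcp_pos: [0.5924, -0.3122, 0.0606]
orientation: [0.608, -0.509, 0.491, 0.361]
wrist_force: [3.8, -0.5, -1.9]
finger_gap: 0.0591
```

Run:
```python
from g import *
st();rackpos()
```

```text
t 24.9 p [ 0.5924 -0.3122  0.0606] xax [ 0.256 -0.061 -0.965] jaw 76.8 F [ 3.8 -0.5 -1.9] gap 0.0591 j [-0.65  0.42 -0.3   0.6   0.11 -0.41]
rack xyz [ 0.0511 -0.0004  0.0242] F rack [ 3.1  0.4 -2.8]
```

Call:
step_arm([
  [[0,0,0,0.001,0.0005,0,0],[0,0,0,0.002,0.001,0,0],[0,0,0,0.0025,0.002,0,0],[0,0,0,0.0025,0.002,0,0]],
])

```text
clock: 25.3
tcp_pos: [0.5925, -0.3125, 0.0599]
orientation: [0.608, -0.51, 0.49, 0.36]
wrist_force: [1.1, 1.2, 7.2]
finger_gap: 0.0591
```

Run:
```python
from g import *
st();rackpos()
for c in["side"]:
    p,d=env.read_camera(c); cv2.imwrite(f"pics/{c}8.png",cv2.resize(p[60:220,200:440],None,fx=3,fy=3)[:,:,::-1])
```

```text
t 25.3 p [ 0.5925 -0.3125  0.0599] xax [ 0.26  -0.062 -0.964] jaw 76.8 F [1.1 1.2 7.2] gap 0.0591 j [-0.65  0.42 -0.31  0.59  0.11 -0.41]
rack xyz [ 0.0511 -0.0006  0.0234] F rack [2.6 1.4 6.7]
```

View pics/side8.png

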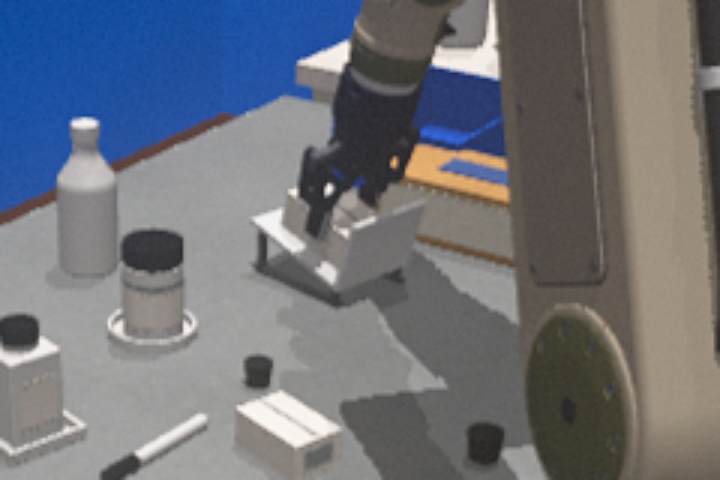

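Call:
step_arm([
  [[0,0,0,0,0.0005,0,0.9],[0,0,0,0,0,0,0.9],[0,0,0,0,0,0,0.9],[0,0,0,0,0,0,0.9],[0,0,0,-0.02,0,0,0.9],[0,0,0,-0.06,0,0,0.9],[0,0,0,-0.1,0,0,0.9],[0,0,0,-0.13,0,0,0.9],[0,0,0,-0.13,0,0,0.9]],
])

```text
clock: 26.25
tcp_pos: [0.5602, -0.306, 0.1906]
orientation: [0.608, -0.513, 0.489, 0.357]
wrist_force: [0.3, -1.0, 0.2]
finger_gap: 0.0767
```

Run:
```python
from g import *
for c in["side","top"]:
    p,d=env.read_camera(c); cv2.imwrite(f"pics/{c}9.png",cv2.resize(p[60:220,200:440] if c=="side" else p[60:240,330:530],None,fx=3,fy=3)[:,:,::-1])
st()
plan(.451,0.0002,.15,71.9)
```

```text
t 26.35 p [ 0.5589 -0.3047  0.1858] xax [ 0.261 -0.063 -0.963] jaw 76.8 F [ 0.5  0.3 -0.6] gap 0.0764 j [-0.68  0.26 -0.21  0.86  0.11 -0.43]
k 0 rot [0.085, 0.01, 0.272] shift [-0.0129, 0.1779, 0.2722] dyaw -5 dj1 39 j6now -25  j6pred 19
k 180 rot [-3.029, -0.414, 0.015] shift [-0.0129, 0.1779, 0.2722] dyaw 175 dj1 39 j6now -25  j6pred -161
```

View pics/side9.png

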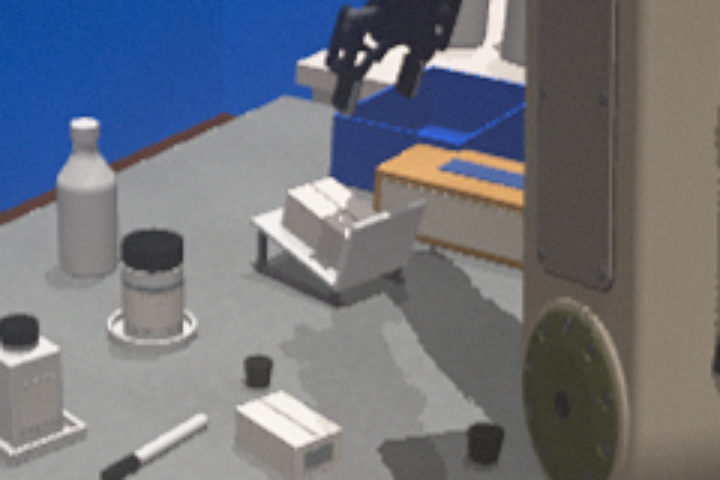

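View pics/top9.png

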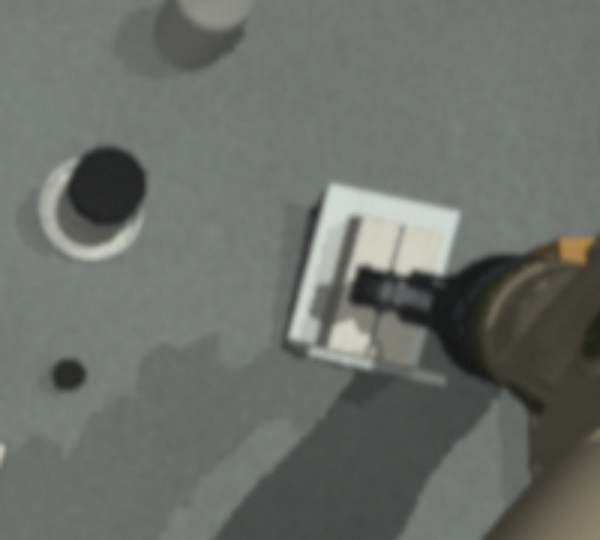

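Carton is released and lying flat against the backstop; I'll check it more exactly when the arm is clear. Next the small carton.

Call:
step_arm([
  [[0,0,0.05,-0.02,0.025,0.03,1],[0.02,0,0.1,-0.02,0.05,0.07,1],[0.04,0.01,0.16,-0.02,0.075,0.11,1],[0.05,0.01,0.22,-0.02,0.1,0.15,1],[0.06,0.01,0.272,-0.015,0.125,0.19,1],[0.07,0.01,0.272,-0.013,0.15,0.23,1],[0.085,0.01,0.272,-0.013,0.17,0.26,1],[0.085,0.01,0.272,-0.013,0.178,0.272,1],[0.085,0.01,0.272,-0.013,0.178,0.272,1]],
])

```text
clock: 27.25
tcp_pos: [0.4491, 0.0016, 0.1484]
orientation: [0.571, -0.415, 0.573, 0.417]
wrist_force: [-0.6, 0.1, 0.0]
finger_gap: 0.0853
```

Run:
```python
from g import *
c="top"
p,d=env.read_camera(c); cv2.imwrite(f"pics/{c}10.png",cv2.resize(p[60:240,330:530],None,fx=3,fy=3)[:,:,::-1])
for x in env.silhouettes("top","large_carton"):
    P=pts(c,d,x["mask"]); D=(P-C); r=np.c_[D@XR,D@YR,D@ZR]; k=(abs(r[:,0])<.15)&(abs(r[:,1])<.07)&(r[:,2]>.03)
    if k.sum()>100:
        print(x["confidence"],k.sum(),"rackframe med",np.median(r[k],0).round(4),cv2.minAreaRect((r[k][:,:2]*1000).astype(np.float32)),np.percentile(r[k],[5,95],0).round(3))
st()
plan(.451,0.0002,.021,71.9)
```

```text
0.59 1256 rackframe med [0.0523 0.0011 0.0395] ((51.922061920166016, -0.08475112915039062), (99.51094818115234, 61.26424789428711), 0.3434150516986847) [[ 0.008 -0.026  0.035]
 [ 0.096  0.028  0.043]]
t 27.35 p [ 4.512e-01 -4.000e-04  1.496e-01] xax [-0.001 -0.001 -1.   ] jaw 71.9 F [ 0.8 -0.4  0.1] gap 0.0856 j [-0.18  0.13 -0.42  1.02 -0.    0.14]
k 0 rot [0.0, -0.001, -0.0] shift [0.1286, 0.0003, 0.0006] dyaw -0 dj1 10 j6now 8  j6pred 18
k 180 rot [-3.141, 0.001, -0.001] shift [0.1286, 0.0003, 0.0006] dyaw 180 dj1 10 j6now 8  j6pred -162
```

View pics/top10.png

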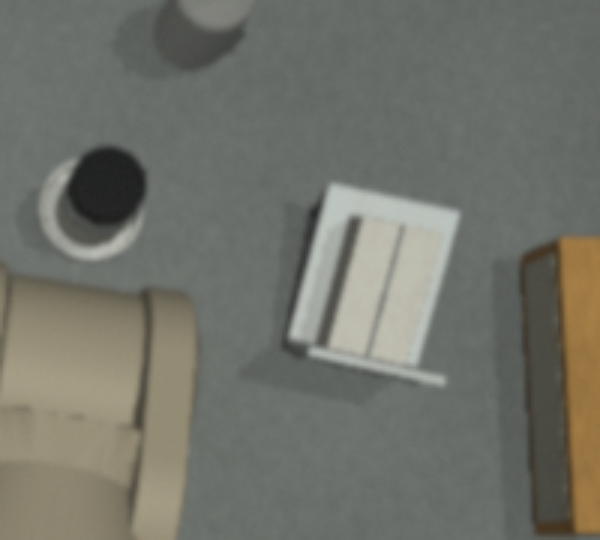

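Call:
step_arm([
  [[0,0,0,0.03,0,0,1],[0,0,0,0.065,0,0.0005,1],[0,0,0,0.095,0,0.0005,1],[0,0,0,0.115,0,0.0005,1],[0,0,0,0.125,0,0.0005,1],[0,0,0,0.128,0,0.0005,1],[0,0,0,0.128,0,0.0005,0],[0,0,0,0.128,0,0.0005,0],[0,0,0,0.128,0,0.0005,0],[0,0,0,0.128,0,0.0005,0],[0,0,0,0.128,0,0.0005,0],[0,0,0,0.128,0,0.0005,0]],
])

```text
clock: 28.55
tcp_pos: [0.4525, -0.0003, 0.0228]
orientation: [0.573, -0.416, 0.572, 0.414]
wrist_force: [-1.3, -1.6, 6.2]
finger_gap: 0.0474
```

Run:
```python
from g import *
st()
c="top";p,d=env.read_camera(c)
m=np.zeros(d.shape,bool);m[110:200,415:495]=1
P=pts(c,d,m);D=P-C;r=np.c_[D@XR,D@YR,D@ZR]
e=r[(abs(r[:,2])<.006)&(r[:,0]>.105)&(r[:,0]<.118)];print("plate far strip y",e[:,1].min(),e[:,1].max(),"z",np.median(e[:,2]),len(e))
e=r[(abs(r[:,2])<.006)&(abs(r[:,1])<.06)];print("plate a max",e[:,0].max(),np.percentile(e[:,0],99.5))
t=r[(r[:,2]>.034)&(r[:,2]<.046)&(r[:,0]>.015)&(r[:,0]<.095)];print("carton y",t[:,1].min(),t[:,1].max())
rackplan(.046,.022+.1)
```

```text
t 28.55 p [ 4.525e-01 -3.000e-04  2.280e-02] xax [ 0.002 -0.002 -1.   ] jaw 71.9 F [-1.3 -1.6  6.2] gap 0.0474 j [-0.18  0.27 -0.6   0.69 -0.    0.14]
plate far strip y -0.0508024160417925 0.049448753996380754 z -0.00022911597362011636 259
plate a max 0.12171184579347405 0.12127046526156564
carton y -0.031409431560467355 0.030627451378499884
target [ 0.563  -0.3049  0.1537]
k 0 rot [-0.085, -0.012, -0.259] shift [-0.1302, -0.2, -0.2554] dyaw 5 dj1 -18 j6now 8  j6pred -15
k 180 rot [3.031, -0.395, 0.018] shift [-0.1302, -0.2, -0.2554] dyaw -175 dj1 -18 j6now 8  j6pred 165
```

Call:
step_arm([
  [[0,0,0,-0.03,0,0,0],[0,0,0,-0.075,0,0,0],[0,0,0,-0.12,0,0,0],[0,0,0,-0.15,-0.02,-0.03,0],[-0.02,0,-0.02,-0.15,-0.05,-0.066,0],[-0.04,0,-0.06,-0.15,-0.08,-0.103,0],[-0.06,0,-0.11,-0.15,-0.11,-0.14,0],[-0.085,-0.01,-0.16,-0.15,-0.14,-0.178,0],[-0.085,-0.012,-0.21,-0.145,-0.17,-0.216,0],[-0.085,-0.012,-0.259,-0.14,-0.195,-0.248,0],[-0.085,-0.012,-0.259,-0.135,-0.2,-0.2554,0],[-0.085,-0.012,-0.259,-0.135,-0.2,-0.2554,0]],
])

```text
clock: 29.8
tcp_pos: [0.562, -0.3056, 0.1571]
orientation: [0.607, -0.506, 0.493, 0.364]
wrist_force: [-1.2, 1.5, -0.7]
finger_gap: 0.0472
```

Run:
```python
from g import *
for c in["side"]:
    p,d=env.read_camera(c); cv2.imwrite(f"pics/{c}11.png",cv2.resize(p[60:220,200:440],None,fx=3,fy=3)[:,:,::-1])
st();rackpos()
rackplan(.044,.0228+.04+.008,-.0004)
```

```text
t 29.85 p [ 0.562  -0.3043  0.1575] xax [ 0.249 -0.057 -0.967] jaw 76.8 F [-0.6 -0.9 -1.8] gap 0.0473 j [-0.67  0.29 -0.24  0.81  0.11 -0.43]
rack xyz [0.0459 0.0004 0.1259] F rack [-0.8 -1.  -1.6]
target [ 0.5739 -0.3079  0.1038]
k 0 rot [-0.001, 0.001, -0.003] shift [0.0551, 0.0017, -0.0009] dyaw 0 dj1 10 j6now -25  j6pred -14
k 180 rot [3.141, -0.005, -0.002] shift [0.0551, 0.0017, -0.0009] dyaw -180 dj1 10 j6now -25  j6pred 166
```

View pics/side11.png

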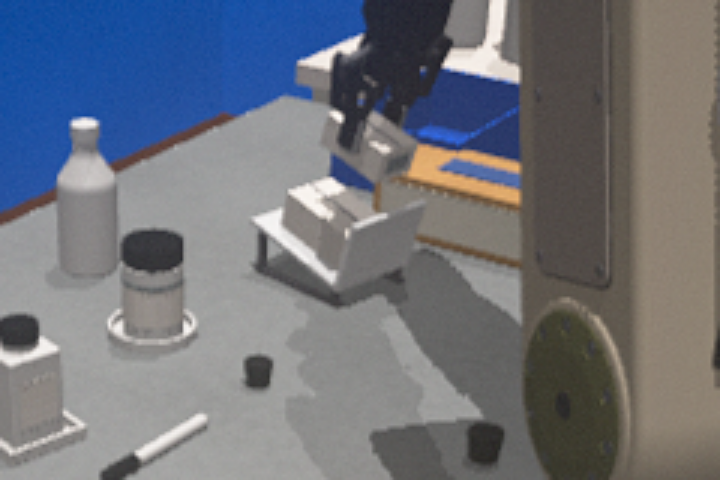

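Call:
step_arm([
  [[0,0,-0.003,0.02,0.001,-0.0009,0],[0,0,-0.003,0.037,0.0015,-0.0009,0],[0,0,-0.003,0.048,0.0015,-0.0009,0],[0,0,-0.003,0.055,0.0015,-0.0009,0],[0,0,-0.003,0.059,0.0015,-0.0009,0],[0,0,-0.003,0.0605,0.0015,-0.0009,0],[0,0,-0.003,0.0605,0.0015,-0.0009,0]],
])

```text
clock: 30.55
tcp_pos: [0.5757, -0.3082, 0.099]
orientation: [0.607, -0.508, 0.492, 0.363]
wrist_force: [0.8, -0.3, -1.0]
finger_gap: 0.0474
```

Run:
```python
from g import *
st();rackpos()
```

```text
t 30.55 p [ 0.5757 -0.3082  0.099 ] xax [ 0.253 -0.058 -0.966] jaw 76.8 F [ 0.8 -0.3 -1. ] gap 0.0474 j [-0.66  0.36 -0.29  0.68  0.11 -0.42]
rack xyz [ 0.0445 -0.0003  0.0657] F rack [ 0.5 -0.1 -1.1]
```

Slide toward the backstop while just above the lower carton.

Call:
step_arm([
  [[0,0,0,0.001,0.003,0,0],[0,0,0,0.0015,0.005,0,0],[0,0,0,0.0015,0.0065,0,0],[0,0,0,0.0015,0.0065,0,0]],
])

```text
clock: 30.95
tcp_pos: [0.5714, -0.3075, 0.097]
orientation: [0.608, -0.509, 0.491, 0.362]
wrist_force: [4.9, -0.0, 0.6]
finger_gap: 0.0469
```

Run:
```python
from g import *
st();rackpos()
```

```text
t 30.95 p [ 0.5714 -0.3075  0.097 ] xax [ 0.256 -0.059 -0.965] jaw 76.8 F [ 4.9 -0.   0.6] gap 0.0469 j [-0.67  0.35 -0.31  0.67  0.11 -0.42]
rack xyz [ 0.0398 -0.0006  0.065 ] F rack [ 4.8  1.1 -0.7]
```

Call:
step_arm([
  [[0,0,0,0.0015,0,0,0],[0,0,0,0.0025,0.0005,0,0],[0,0,0,0.003,0.001,0,0],[0,0,0,0.003,0.001,0,0]],
])

```text
clock: 31.35
tcp_pos: [0.572, -0.3078, 0.0949]
orientation: [0.608, -0.509, 0.49, 0.361]
wrist_force: [1.6, 0.6, 3.7]
finger_gap: 0.0472
```

Run:
```python
from g import *
st();rackpos()
```

```text
t 31.35 p [ 0.572  -0.3078  0.0949] xax [ 0.258 -0.06  -0.964] jaw 76.8 F [1.6 0.6 3.7] gap 0.0472 j [-0.67  0.35 -0.31  0.66  0.11 -0.42]
rack xyz [ 0.0398 -0.0008  0.0628] F rack [2.3 1.  3.2]
```

Call:
step_arm([
  [[0,0,0,0,0.0005,0,0.85],[0,0,0,0,0,0,0.85],[0,0,0,0,0,0,0.85],[0,0,0,0,0,0,0.85],[0,0,0,-0.02,0,0,0.85],[0,0,0,-0.05,0,0,0.85],[0,0,0,-0.09,0,0,0.85],[0,0,0,-0.11,0,0,0.85],[0,0,0,-0.11,0,0,0.85]],
])

```text
clock: 32.25
tcp_pos: [0.5447, -0.3025, 0.205]
orientation: [0.608, -0.511, 0.49, 0.359]
wrist_force: [0.3, -0.3, 0.5]
finger_gap: 0.0729
```

Run:
```python
from g import *
st();plan(.42,-.05,.2,71.9)
```

```text
t 32.25 p [ 0.5447 -0.3025  0.205 ] xax [ 0.263 -0.064 -0.963] jaw 76.8 F [ 0.3 -0.3  0.5] gap 0.0729 j [-0.69  0.22 -0.21  0.89  0.12 -0.45]
k 0 rot [0.085, 0.009, 0.274] shift [-0.0441, 0.1737, 0.2173] dyaw -5 dj1 33 j6now -26  j6pred 12
k 180 rot [-3.028, -0.417, 0.014] shift [-0.0441, 0.1737, 0.2173] dyaw 175 dj1 33 j6now -26  j6pred -168
```

Call:
step_arm([
  [[0,0,0.05,-0.03,0.03,0.04,0.85],[0,0,0.12,-0.044,0.06,0.075,0.85],[0.04,0,0.2,-0.044,0.09,0.11,0.85],[0.08,0,0.27,-0.044,0.12,0.15,0.85],[0.08,0,0.27,-0.044,0.15,0.19,0.85],[0.08,0,0.27,-0.044,0.174,0.217,0.85],[0.08,0,0.27,-0.044,0.174,0.217,0.85],[0.08,0,0.27,-0.044,0.174,0.217,0.85]],
])

```text
clock: 33.05
tcp_pos: [0.4191, -0.0495, 0.1988]
orientation: [0.573, -0.416, 0.568, 0.419]
wrist_force: [0.2, -0.5, -0.5]
finger_gap: 0.0725
```

Run:
```python
from g import *
for c in["side","top"]:
    p,d=env.read_camera(c); cv2.imwrite(f"pics/{c}12.png",p[:,:,::-1]); cv2.imwrite(f"pics/{c}13.png",cv2.resize(p[60:220,200:440] if c=="side" else p[60:240,330:530],None,fx=3,fy=3)[:,:,::-1])
    if c=="top":
        m=np.zeros(d.shape,bool);m[105:205,410:500]=1
        D=pts(c,d,m)-C;r=np.c_[D@XR,D@YR,D@ZR]
        for n,lo,hi in[("large",.034,.046),("small",.068,.08)]:
            t=r[(r[:,2]>lo)&(r[:,2]<hi)&(r[:,0]>.005)]; print(n,len(t),"min",t.min(0).round(4),"max",t.max(0).round(4),"zmed",np.median(t[:,2]).round(4),cv2.minAreaRect((t[:,:2]*1000).astype(np.float32)))
        e=r[(abs(r[:,2])<.006)&(r[:,0]>.105)&(r[:,0]<.118)];print("plate y",e[:,1].min(),e[:,1].max())
        for n in["wide_canister","slim_canister","square_bottle","tube_rack"]:
            for x in env.silhouettes(c,n)[:1]:
                P=pts(c,d,x["mask"]);P=P[P[:,2]>.085]; print(n,cv2.minEnclosingCircle((P[:,:2]*1000).astype(np.float32)),np.median(P[:,2]))
```

```text
large 444 min [ 0.005  -0.0301  0.0342] max [0.1017 0.0311 0.046 ] zmed 0.0397 ((53.77234649658203, -0.2274932861328125), (96.46786499023438, 61.08964538574219), 1.0479594469070435)
small 785 min [ 0.0052 -0.0258  0.0681] max [0.0777 0.025  0.0797] zmed 0.0737 ((41.405914306640625, -0.40178871154785156), (72.48301696777344, 50.7202262878418), 0.02068651095032692)
plate y -0.050675316505035685 0.05040012180679236
wide_canister ((667.08984375, -106.16624450683594), 28.799217224121094) 0.09416995118358185
square_bottle ((638.1790771484375, 99.90003967285156), 25.79878807067871) 0.10172015833169812
```

View pics/side13.png

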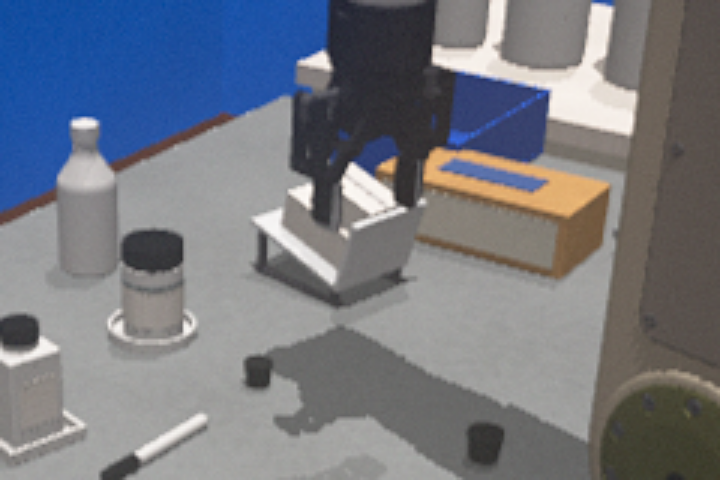

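View pics/top13.png

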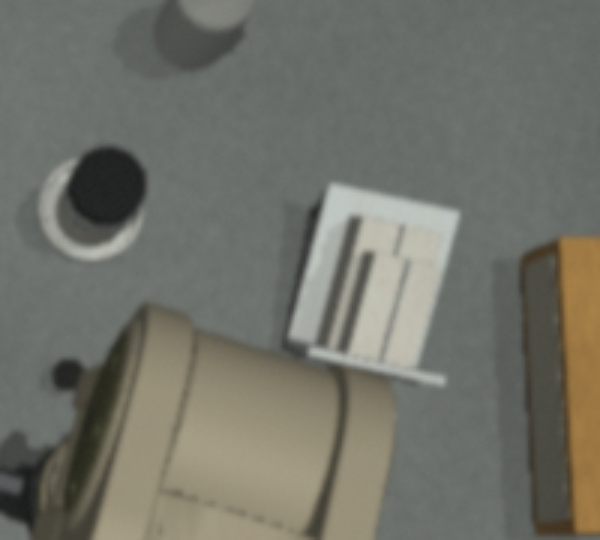

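View pics/top12.png

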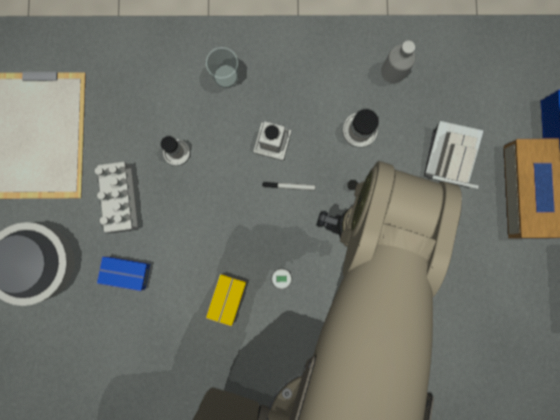

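Run:
```python
from g import *
p,d=env.read_camera("top")
m=np.zeros(d.shape,bool);m[125:175,150:205]=1
P=pts("top",d,m);P=P[P[:,2]>.085];print("slim",cv2.minEnclosingCircle((P[:,:2]*1000).astype(np.float32)),np.median(P[:,2]))
p,d=env.read_camera("side");cv2.imwrite("pics/side14.png",cv2.resize(p[80:320,60:300],None,fx=2.4,fy=2.4)[:,:,::-1])
for x in env.silhouettes("side","tube_rack")[:1]:
    P=pts("side",d,x["mask"]);print(np.median(P,0))
```

```text
slim ((618.5659790039062, 323.66912841796875), 18.200510025024414) 0.09417132984729004
```

View pics/side14.png

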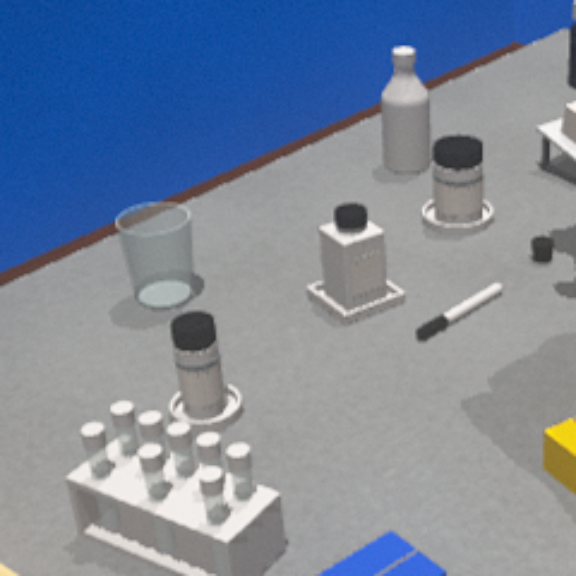

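All three stand flat in their trays, and the tube rack hasn't moved. Handing in.

Run:
```python
from workcell import env
print(env.hand_in())
```

```text
the job is handed in; nothing more can be done
None
```

The station is restocked and handed in at about 33 s on the robot's clock, well under the 131 s limit. The hand-in itself reported no verdict.

**Canisters and bottle:** Both canisters and the square bottle stand upright in their own trays. The tops of the two canisters and the bottle measured about 94, 94 and 102 mm, which puts them flat on the 4 mm tray floors. The canister centres are within about 2 mm of their tray centres. The bottle was about 4 mm off by a rough check, within its 8 mm of clearance.

**Cartons:** The large carton lies on the rack with the small one on top.
- Both are flat and lengthwise up the slope. Each is within about 1 mm of mid-width and turned by no more than about 1° from it.
- I felt the backstop through the wrist force as I pushed each one in. Their far ends then measured about 100 mm and 76 mm from the backstop, so both are flush to within about 1 mm of noise.

**Left alone:** I did not touch the tube rack or the blue and yellow look-alikes, and the pictures show them where they were.

**What went wrong or disagreed:**
- My first grip on the wide canister was about 7 mm off-centre, because the arm was still settling when I measured. I regripped it before lifting.
- The two cameras disagreed by about 4 mm, so I worked from values midway between them.
- In the last checks the network missed the slim canister and the tube rack once each. I confirmed the canister by depth and the rack only by eye.

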